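Swap the twist-lock filter of a bench fume extractor

ROBOT

A 7-joint arm with a two-finger parallel gripper is mounted at the origin on the work surface. World frame = base frame: x ahead of the robot, y to its left, z up, the work surface at z = 0. Lengths are in m, angles in rad, forces in N, time in s.
With the tool pointing down it reaches from about 0.4 to 0.9 m from the base axis. Payload 5.5 kg.
Tool frame: the origin (TCP) lies midway between the tips of the shut fingers; the grasp point (between the pads) lies 19 mm behind it (manip.grip_depth is the distance from the TCP to the grasp point, in m); z points along the fingers, y is the line along which they close (so a half turn about z gives the same grasp; the last joint's range is limited). The gripper opens to 92 mm and grips with 3 to 60 N. Pads are 19 mm wide; open, the fingers measure 130 mm over their backs; the gripper's body (75 mm by 190 mm) begins 47 mm behind the grasp point.
Start: joints at [-1.009, 0.501, -0.427, 1.55, 0.221, 1.138, -0.21], TCP at [0.191, 0.621, 0.227] pointing down, gripper open.
Joint ranges: [-2.88, 2.88], [-0.31, 2.03], [-1.54, 1.56], [0.2, 2.42], [-1.41, 4.55], [0.19, 2.02], [-2.57, 2.57]. Speed limits (rad/s): [2.57, 2.57, 3.14, 3.14, 3.14, 3.14, 3.14].

INTERFACE

Orientations are given as a unit quaternion [x, y, z, w].
In Python, from bench import manip, effector, viewer gives the robot as it stands. Calls block until the motion is done:
- manip.move_pose(position, orientation): joint-space move of the TCP to a pose.
- manip.servo_line(position, ori=None, vel=0.15): straight line of the TCP; ori=None keeps the orientation; vel is the mean speed in m/s.
- manip.movej(angles): joint-space move.
- effector.open_jaws() and effector.close(f_grip=None): open the fingers fully, or close them until they stop; f_grip is the grip in N (None keeps the last).
- manip.sleep(seconds).
- manip.solve_ik(position, orientation): joint angles nearest the present ones, or None.
- viewer.get_image(name): name is "scene" or "top" or "wrist"; returns the picture (480x640x3 uint8, red, green, blue); there is no depth.
- viewer.get_calibration(name): a dict with "vfov" (degrees; the focal length in pixels is half the picture's height over the tangent of half this angle, whatever the lens; pixels are square), "cx", "cy" (the principal point, pixels), "eye" and "attitude" of the camera in the world. Camera axes: x right, y down, z forward; pixel columns grow to the right and rows downward; lengths in m; the calibration is good to about 2 mm. A picture is of the moment at which its call begins: read the wrist's pose just before it. get_calibration takes no time and is no camera call; for the wrist camera it gives the pose at the moment of the call.
A pose or a line that the arm cannot do raises manip.PlanningError and nothing moves.
- manip.hand_in(): hands the job in; it is judged then, once.
Readings, each from a call of its own:
- manip.current_clock(): time.
- manip.current_q(): joint angles.
- manip.current_joint_velocities(): joint speeds.
- manip.current_tau(): joint torques, N m.
- manip.current_tool_pos(): TCP position.
- manip.current_tcp_rot(): TCP orientation.
- manip.current_force(): force on the tool from outside, world axes, zero at the start.
- manip.current_wrist_torque(): the same for the moment, N m.
- manip.current_finger_gap(): finger opening in m.
- manip.current_gripper_force(): force on a finger pad.
Only numpy, scipy, OpenCV 4.12 (cv2) and the standard library are available. Lean on these libraries where they do the work, as an engineer would, in place of code of your own. Each camera call takes 0.05 s, during which the arm holds its last target. There are 200 camera calls.

TASK

Change the filter of the fume extractor: turn the spent cartridge anticlockwise to unlock it, draw it out and stand it upright in the black waste tub so that it sheds no dust. Then fit the new cartridge, which stands loose on the bench, in the port and twist it clockwise until its lugs have cammed it down tight on the seal and it is fully home against the stop. Leave the lamp, the bottle and the multimeter where they are.

Things in the scene. Friction and masses are not known exactly. Their poses are not given: they have to be found in the camera images.
- extractor: Bench fume extractor, a cream steel box 250 x 200 x 105 mm, fixed. Origin on the bench, right under the axis of its filter port; x from its louvred front to its rear, z up: the box spans x -100 to +150, y +-100 mm. A black mark on the deck in front of the port shows where the locked handle points (fore and aft). The deck is at z 105.
- port (a point): Middle of the filter port, on its axis at z 136 mm: the free top of the sprung black seal ring (132 mm across) on an aluminium collar, 134 mm outside, 114 mm inside, z 105 to 130. The seal sinks up to 5 mm, pushing back 3.5 N at first, 9 N with a cartridge locked. Two ramped lands inside leave a 94 mm opening, tops at z 129. Axes as the extractor.
- slot (a point): One of the two slots between the lands, open to above, that let the lugs through; its middle, 52 mm from the port axis, at 160 degrees (anticlockwise from the extractor's x, from above), 31 degrees wide; the other is opposite. A cartridge goes in or out with its yaw 70 degrees ahead (anticlockwise) of the extractor's, or that less 180, +-8, and rests on the free seal with its origin at z 86.
- cartridge_spent: Spent cartridge, 0.2 to 0.3 kg, locked in the port at the start (0 to 7 degrees short of the stop). Drum 86 mm across, z 0 to 50, under a 132 mm disc (z 50 to 57) with a bridge handle along x: bar 90 long, 14 wide, z 84 to 100 mm, posts at x +-38. Two steel lugs, 10 mm thick, along +-y to radius 54.5, at z 30. Origin: centre of underside. Half a turn about z makes no difference.
- cartridge_new: New cartridge, shape, mass and axes as the spent one, upright on the bench, any yaw. To lock: from the slots turn clockwise (from above) 70 degrees to a hard stop at relative yaw 0 or 180; up to 0.8 N m. Ramps draw it down 3.5 mm to origin z 82.5; the last 12 degrees are level, so it stays when let go. Backwards a stop lies 10 degrees past the slot's middle. To unlock, reverse.
- elbow (a point): Black inlet elbow behind the port, fixed: a 46 mm pipe rising from the deck 120 mm behind the port axis and turning to the extractor's +y; this point is where the axes of its two legs meet, z 155. Top at z 178, open end at y +55 mm.
- tub: Open black plastic tub, fixed, 180 x 180 x 70 mm, walls and floor 5 mm, sides along its x and y. Origin: centre of its underside.
- lamp: Gooseneck bench lamp, 1.8 kg, standing loose: base disc 100 mm across (origin at the centre of its underside), a 12 mm neck rising at x +30 mm to 331 mm and bending over to -x, where a head 86 mm across hangs, centre at x -60 mm, z 231 to 268 mm. No part of it is nearer than 0.6 m to the robot's base axis.
- bottle: White plastic bottle, 64 mm across, 160 mm high, standing loose. Origin: centre of its underside.
- meter: Yellow multimeter lying on its back, 180 x 85 x 49 mm, long side along its x. Origin: centre of its underside.
There are look-alikes about, which are no part of the job. What is shaped like the cartridge_spent but green, purple or turquoise is not meant.

How it is judged:
By the outcome, as a careful person would: the job done as asked, in the order asked, and still so for the second after the job is handed in, with the robot touching nothing.
It also fails if it takes over 72 s, if anything falls off the work surface, if the arm or the gripper's body presses on something with over 40 N, if the wrist force passes 120 N, or if a joint passes its speed limit or range.

## Working session

There is one attempt and no reset: what is moved stays moved. The work goes in short steps, each a Python script; the robot and the scene stay as the last script left them, time stands still between calls to the robot, and variables do not carry over. Pictures are saved under pics/ and viewed, at most 10 in all, crops included, and the job is handed in when it is done.

```bash
mkdir -p pics; ls
python3 - <<'E'
from bench import manip, effector, viewer
import cv2,numpy as np
for n in("scene","top"):
    im=viewer.get_image(n); cv2.imwrite(f"pics/{n}0.png",im[:,:,::-1]); print(n,viewer.get_calibration(n))
print(viewer.get_calibration("wrist"),manip.current_clock(),manip.current_tcp_rot(),manip.grip_depth)
E
```

```text
pics
scene {'vfov': 54.02245427696705, 'cx': 321.6758507511684, 'cy': 237.76935470384467, 'eye': array([1.07632271, 0.2464318 , 1.20581444]), 'attitude': array([ 0.47646534,  0.8321848 , -0.24999673, -0.13398088])}
top {'vfov': 52.69841097220056, 'cx': 319.5549629590699, 'cy': 235.23782680512255, 'eye': array([ 0.39351561, -0.09323829,  1.38483238]), 'attitude': array([ 0.71330552, -0.70006907,  0.03006807, -0.01394431])}
{'vfov': 69.55773969645837, 'cx': 318.9882839732012, 'cy': 238.89245386353682, 'eye': array([0.12509375, 0.63983505, 0.38367521]), 'attitude': array([0.79754611, 0.5890217 , 0.07644604, 0.1054971 ])} 0.1 [ 1.48808914e-01  9.88865578e-01 -8.65447768e-04 -1.64980004e-04] 0.0188
```

View pics/scene0.png

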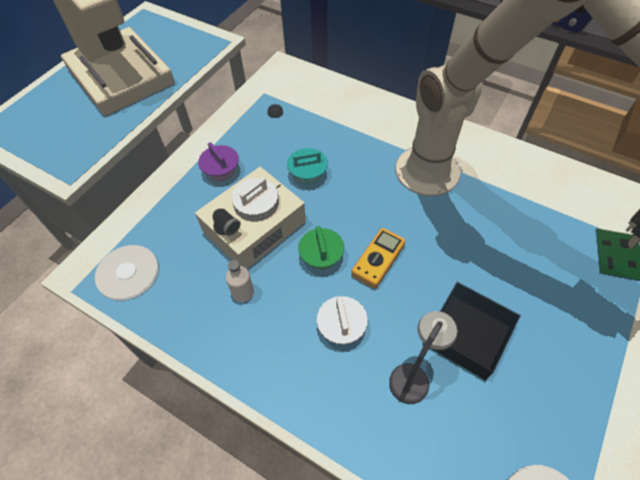

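View pics/top0.png

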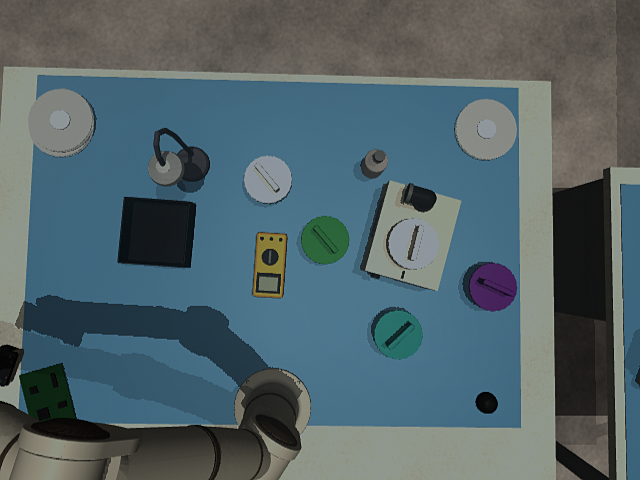

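```bash
cat > h.py <<'E'
from bench import manip, effector, viewer
import cv2, numpy as np
from scipy.spatial.transform import Rotation as R
def cast(c,uv,z):
    uv=np.atleast_2d(np.array(uv,float)); f=240/np.tan(np.radians(c["vfov"]/2))
    d=np.c_[(uv[:,0]-c["cx"])/f,(uv[:,1]-c["cy"])/f,np.ones(len(uv))]
    d=R.from_quat(c["attitude"]).apply(d); e=np.array(c["eye"])
    return e+d*((z-e[2])/d[:,2])[:,None]
def proj(c,p):
    f=240/np.tan(np.radians(c["vfov"]/2)); q=R.from_quat(c["attitude"]).inv().apply(np.atleast_2d(p)-c["eye"])
    return q[:,:2]/q[:,2:]*f+[c["cx"],c["cy"]]
def down(yaw):  # tool x axis at world yaw, pointing down
    return (R.from_euler("z",yaw)*R.from_euler("x",np.pi)).as_quat()
def snap(name,fn):
    c=viewer.get_calibration(name); im=viewer.get_image(name); cv2.imwrite(f"pics/{fn}.png",im[:,:,::-1]); return c,im
def circ(p):  # algebraic circle fit
    A=np.c_[2*p[:,:2],np.ones(len(p))]; s=np.linalg.lstsq(A,(p[:,:2]**2).sum(1),rcond=None)[0]
    return s[:2],np.sqrt(s[2]+s[:2]@s[:2])
E
python3 - <<'E'
from h import *
c=viewer.get_calibration("top"); np.set_printoptions(precision=3,suppress=True)
for n,uv,z in[("new disc",(268,180),.057),("new handle",[(257,166),(279,191)],.1),("spent disc",(413,243),.14),("spent handle",[(416,226),(412,259)],.182),("tub rim",[(125,198),(196,201),(191,268),(118,263)],.07),
 ("lamp base",(193,163),.0),("lamphead",(165,168),.26),("deck",[(385,181),(461,198),(437,290),(365,275)],.105),("elbow",(420,198),.165),("bottle",(375,160),.14),("meter",[(258,233),(287,233),(283,297),(253,296)],.049),("mark",[(402,276)],.105)]:
    print(n,cast(c,uv,z)[:,:2].tolist())
print(manip.current_tool_pos())
w=viewer.get_calibration("wrist"); print("cam in tool:",R.from_quat(manip.current_tcp_rot()).inv().apply(w["eye"]-manip.current_tool_pos()),(R.from_quat(manip.current_tcp_rot()).inv()*R.from_quat(w["attitude"])).as_euler("xyz",degrees=True))
E
```

```text
new disc [[0.6264834681446012, 0.022212349461339487]]
new handle [[0.6560401315551381, 0.04873310639718201], [0.5899899564984844, -0.011522255506869888]]
spent disc [[0.45599580889217534, -0.36276585972717845]]
spent handle [[0.4966156884941124, -0.360959136412634], [0.41393852067645853, -0.3514082444223367]]
tub rim [[0.5664966251247511, 0.4060086587189399], [0.5623643313404094, 0.21467688649667616], [0.3807013884093854, 0.22193507374566768], [0.3906022017053271, 0.4171265545924937]]
lamp base [[0.6809956526241192, 0.2433440227369354]]
lamphead [[0.6137604569697463, 0.24456734539889152]]
deck [[0.6222784753529864, -0.2941281524450313], [0.5808550102561927, -0.4987680378427875], [0.33459948504622317, -0.4348266437432099], [0.3707781137980618, -0.2435726489630891]]
elbow [[0.5698351092747252, -0.3745806515901847]]
bottle [[0.6706783724885145, -0.2619516375159108]]
meter [[0.4799574889949544, 0.04677184396922168], [0.48151876150576195, -0.03301825223631219], [0.3058307500261997, -0.025979022339250868], [0.3071968524130942, 0.05593472929649937]]
mark [[0.3698628145556713, -0.3416508479028223]]
[0.191 0.621 0.226]
cam in tool: [ 0.069 -0.001 -0.158] [-14.975  -0.033  90.007]
```

Run:
```python
from h import *
np.set_printoptions(precision=2,suppress=True)
for n,p in[("port",(.457,-.357,.16)),("porthi",(.457,-.357,.27)),("tub",(.46,.325,.09)),("tubhi",(.46,.325,.24)),("new",(.624,.02,.08))]:
  for a in range(-180,180,30):
    q=manip.solve_ik(np.array(p),down(np.radians(a))); print(n,a,None if q is None else np.array(q))
```

```text
port -180 [ 0.09  0.5   0.69  1.82 -0.38  0.96  2.52]
port -150 [ 1.39  0.68 -1.08  1.78  0.67  1.11  2.17]
port -120 [-0.26  0.88  1.35  1.83 -0.92  1.24 -2.28]
port -90 [-0.18  0.7   1.13  1.83 -0.72  1.09 -1.92]
port -60 [-0.05  0.57  0.91  1.83 -0.53  1.   -1.54]
port -30 [ 0.1   0.5   0.68  1.82 -0.38  0.96 -1.15]
port 0 [-0.05  0.57  0.9   1.83 -0.52  1.   -0.5 ]
port 30 [-0.05  0.57  0.91  1.83 -0.53  1.01  0.03]
port 60 [-0.03  0.56  0.87  1.83 -0.5   0.99  0.52]
port 90 [ 0.12  0.49  0.64  1.82 -0.35  0.95  0.92]
port 120 [ 0.09  0.5   0.7   1.82 -0.39  0.96  1.47]
port 150 [ 0.02  0.53  0.79  1.82 -0.45  0.98  2.05]
porthi -180 [-0.03  0.39  0.84  1.72 -0.31  1.17  2.47]
porthi -150 [ 1.51  0.64 -1.3   1.67  0.63  1.33  2.19]
porthi -120 [-0.29  0.67  1.36  1.72 -0.68  1.32 -2.45]
porthi -90 [-0.29  0.67  1.36  1.72 -0.68  1.32 -1.93]
porthi -60 [-0.07  0.42  0.91  1.72 -0.35  1.18 -1.69]
porthi -30 [ 0.08  0.36  0.68  1.71 -0.24  1.16 -1.26]
porthi 0 [-0.08  0.42  0.92  1.72 -0.36  1.18 -0.63]
porthi 30 [-0.07  0.41  0.9   1.72 -0.35  1.18 -0.12]
porthi 60 [-0.04  0.4   0.
[... 1381 characters left out ...]
 1.76  0.08  1.08 -0.21]
tubhi 150 [-0.4   0.32 -0.32  1.76  0.11  1.08  0.29]
new -180 [ 0.07  0.6  -0.19  1.73  0.15  0.83  1.38]
new -150 [ 0.14  0.61 -0.28  1.73  0.22  0.84  1.85]
new -120 [ 0.21  0.62 -0.39  1.73  0.3   0.85  2.31]
new -90 [-0.88  1.13  1.35  1.76 -1.16  1.29 -2.37]
new -60 [-0.81  0.93  1.13  1.76 -0.95  1.1  -1.97]
new -30 [-0.7   0.79  0.9   1.76 -0.74  0.97 -1.59]
new 0 [-0.29  0.61  0.29  1.75 -0.22  0.82 -1.47]
new 30 [-0.26  0.6   0.25  1.74 -0.19  0.82 -0.97]
new 60 [-0.21  0.6   0.18  1.74 -0.14  0.82 -0.49]
new 90 [-0.16  0.59  0.11  1.74 -0.08  0.81 -0.01]
new 120 [-0.1   0.59  0.03  1.74 -0.03  0.81  0.47]
new 150 [-0.01  0.59 -0.09  1.73  0.07  0.82  0.92]
```

Run:
```python
from h import *
manip.move_pose(np.array([.36,.30,.38]),down(np.radians(60))); print(manip.current_clock())
manip.move_pose(np.array([.456,-.357,.28]),down(np.radians(-9))); print(manip.current_clock(),manip.current_tool_pos(),manip.current_q())
c,im=snap("wrist","w1"); print(c, manip.current_force())
print(proj(c,[[.457,-.357,.1395],[.457,-.357,.1825]]))
```

```text
1.5667
3.9583 [ 0.45704576 -0.35565751  0.27992985] [-0.04179165  0.38706571  0.85543456  1.70654588 -0.31262949  1.19150946
 -0.83066273]
{'vfov': 69.55773969645837, 'cx': 318.9882839732012, 'cy': 238.89245386353682, 'eye': array([ 0.5260392 , -0.36797448,  0.43782787]), 'attitude': array([-0.64480548,  0.75301276,  0.09973526, -0.08515015])} [-1.29367938 -0.71016326 -0.87172909]
[[318.87403784 227.53065582]
 [318.83470963 240.34453232]]
```

View pics/w1.png

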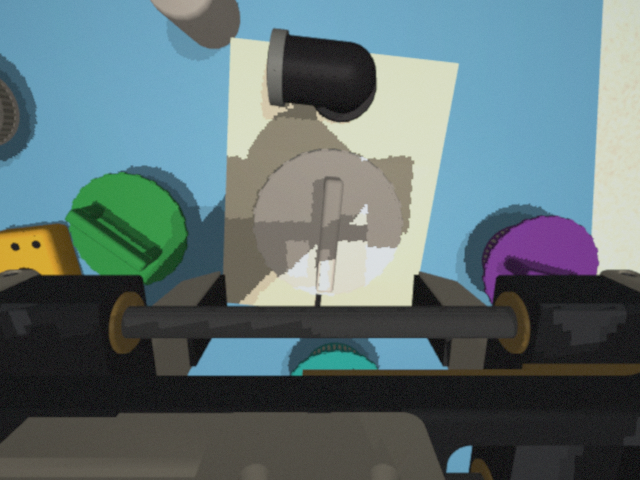

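```bash
cat >> h.py <<'E'
def ang(p): d=p[-1]-p[0]; return np.degrees(np.arctan2(d[1],d[0]))
E
python3 - <<'E'
from h import *
np.set_printoptions(precision=4,suppress=True)
im=cv2.imread("pics/w1.png")
c={'vfov': 69.55773969645837, 'cx': 318.9882839732012, 'cy': 238.89245386353682, 'eye': np.array([ 0.5260392 , -0.36797448,  0.43782787]), 'attitude': np.array([-0.64480548,  0.75301276,  0.09973526, -0.08515015])}
h=cast(c,[(325.5,291),(333,178)],.1825); print("handle",h.mean(0),ang(h),np.linalg.norm(h[1]-h[0]))
p=cast(c,[(253,222),(402,230),(328,149),(285,163),(380,170),(267,262),(392,257)],.139); print("disc",circ(p))
hsv=cv2.cvtColor(im,cv2.COLOR_BGR2HSV)
# deck: blue bench -> not blue boundary on rows
blue=cv2.inRange(hsv,(90,60,60),(115,255,255))
L=[];Rr=[]
for y in range(70,270,5):
    r=np.where(blue[y,200:300]==0)[0]; 
    xs=np.where(blue[y,:240])[0]; L.append((xs.max()+.5,y)) if len(xs) else 0
    xs=np.where(blue[y,405:])[0]; Rr.append((405+xs.min()-.5,y)) if len(xs) else 0
for n,e in(("L",L),("R",Rr)):
    e=np.array(e); p=cast(c,e,.105)[:,:2]; vx,vy,x0,y0=cv2.fitLine(p.astype(np.float32),cv2.DIST_HUBER,0,.001,.001).ravel(); print(n,np.degrees(np.arctan(vy/vx)),x0,y0,e[::8].tolist())
    nrm=np.array([-vy,vx]); print(" dist from handle",(h.mean(0)[:2]-[x0,y0])@nrm)
# edges of bar, mid rows
g=cv2.cvtColor(im,cv2.COLOR_BGR2GRAY)
for y in(190,210,225,245,265,280): print(y,g[y,308:350].tolist())
E
```

```text
handle [ 0.4584 -0.3651  0.1825] -12.094654210674758 0.08924455769466198
disc (array([ 0.4575, -0.3652]), np.float64(0.06556735489947368))
L -14.799737 0.517888 -0.27702573 [[228.5, 70.0], [227.5, 110.0], [226.5, 150.0], [225.5, 190.0], [223.5, 230.0]]
 dist from handle -0.10038798090052813
R -14.66424 0.47980884 -0.47451577 [[457.5, 70.0], [450.5, 110.0], [442.5, 150.0], [434.5, 190.0], [427.5, 230.0]]
 dist from handle 0.10039189887341982
190 [152, 153, 151, 150, 147, 134, 118, 115, 116, 116, 116, 115, 112, 114, 115, 105, 105, 116, 132, 142, 147, 150, 151, 152, 151, 151, 153, 152, 153, 153, 153, 148, 139, 137, 132, 138, 149, 153, 152, 152, 151, 153]
210 [147, 148, 151, 147, 133, 115, 114, 115, 114, 116, 112, 116, 115, 109, 104, 116, 131, 139, 147, 148, 149, 147, 149, 151, 149, 150, 151, 150, 150, 150, 142, 135, 129, 137, 149, 149, 152, 151, 150, 151, 150, 151]
225 [114, 110, 114, 116, 111, 113, 116, 115, 114, 118, 113, 114, 106, 107, 121, 130, 140, 145, 145, 140, 127, 118, 116, 113, 113, 113, 114, 111, 111, 107, 101, 103, 111, 112, 114, 112, 114, 114, 116, 113, 111, 119]
245 [141, 125, 114, 115, 115, 120, 156, 194, 197, 156, 114, 103, 100, 107, 110, 112, 115, 115, 115, 113, 114, 115, 116, 116, 113, 114, 112, 108, 114, 166, 210, 216, 215, 216, 217, 218, 217, 217, 217, 217, 217, 217]
265 [216, 216, 217, 216, 218, 216, 213, 174, 113, 103, 156, 201, 205, 213, 221, 223, 221, 222, 222, 222, 221, 219, 215, 215, 209, 195, 179, 186, 209, 216, 214, 216, 216, 215, 216, 216, 216, 217, 217, 217, 216, 216]
280 [216, 217, 216, 216, 216, 216, 212, 194, 156, 174, 210, 219, 220, 222, 222, 221, 222, 222, 221, 221, 218, 215, 213, 204, 192, 174, 189, 216, 215, 217, 215, 216, 216, 217, 215, 217, 217, 214, 215, 217, 216, 218]
```

Run:
```python
from h import *
np.set_printoptions(precision=4,suppress=True)
P=np.array([.458,-.365,.25]); o=down(np.radians(-12.1))
def st(m): print(m,round(manip.current_clock(),2),manip.current_tool_pos(),manip.current_tcp_rot(),manip.current_force(),manip.current_wrist_torque(),manip.current_finger_gap())
t=manip.current_clock(); manip.servo_line(P,down(np.radians(-9))); st("a")
manip.servo_line(P,o); st("rot3")
P[2]=.157; manip.servo_line(P,vel=.1); st("down")
print(R.from_quat(manip.current_tcp_rot()).as_matrix()[:,0])
effector.close(f_grip=60); st("closed")
```

```text
a 4.37 [ 0.4577 -0.3645  0.2494] [ 0.9969 -0.0784 -0.0009 -0.0004] [-0.5645 -0.8576  0.7223] [-0.0333  0.1705  0.0356] 0.0915795160387727
rot3 4.62 [ 0.4584 -0.3651  0.2508] [ 0.9945 -0.1046  0.0005  0.0002] [-0.9888  0.2154 -0.2954] [-0.0113  0.2637 -0.0602] 0.09175928020675732
down 5.7 [ 0.4584 -0.3654  0.1576] [ 0.9944 -0.1054  0.0005  0.0003] [ 0.3744 -0.2774 -0.1389] [-0.0439  0.1908 -0.0298] 0.09211444539613355
[ 0.9778 -0.2096  0.0011]
closed 6.89 [ 0.4583 -0.364   0.1569] [ 0.9944 -0.1052 -0.     -0.0008] [0.5239 3.252  2.0394] [ 0.8153  0.118  -0.1948] 0.013487240396422026
```

```bash
cat >> h.py <<'E'
np.set_printoptions(precision=3,suppress=True)
EY=-14.73; PC=np.array([.4583,-.3645])
def yaw(): x=R.from_quat(manip.current_tcp_rot()).as_matrix()[:,0]; return np.degrees(np.arctan2(x[1],x[0]))
def st(m=""): print(m,"t%.2f"%manip.current_clock(),manip.current_tool_pos(),"yaw %.1f"%yaw(),"F",manip.current_force(),"M",manip.current_wrist_torque(),"gap %.4f"%manip.current_finger_gap())
E
python3 - <<'E'
from h import *
for r in (10,18,26,34,42,50,58,64,70):
    z=.157+.0035*np.clip((r-12)/46,0,1)
    manip.servo_line(np.array([*PC,z]),down(np.radians(EY+r))); st(r)
    if np.linalg.norm(manip.current_force())>45: print("stop"); break
E
```

```text
10 t7.17 [ 0.458 -0.365  0.157] yaw -4.9 F [-0.283  0.776 -1.005] M [0.289 0.111 0.05 ] gap 0.0135
18 t7.46 [ 0.458 -0.365  0.158] yaw 3.0 F [ 0.072 -0.206  1.273] M [0.088 0.341 0.163] gap 0.0135
26 t7.75 [ 0.458 -0.365  0.158] yaw 11.0 F [-1.853  1.033  2.555] M [-0.167  0.414  0.222] gap 0.0139
34 t8.04 [ 0.458 -0.365  0.159] yaw 19.0 F [-0.386 -1.064  1.752] M [-0.18   0.288  0.164] gap 0.0136
42 t8.33 [ 0.458 -0.365  0.159] yaw 26.9 F [-0.664  0.031  1.961] M [-0.115  0.166  0.167] gap 0.0135
50 t8.62 [ 0.458 -0.364  0.16 ] yaw 34.9 F [ 0.645 -0.567  0.802] M [-0.07   0.119  0.125] gap 0.0135
58 t8.92 [ 0.458 -0.364  0.16 ] yaw 42.9 F [0.426 0.4   1.143] M [-0.086  0.161  0.123] gap 0.0134
64 t9.18 [ 0.458 -0.364  0.16 ] yaw 49.0 F [ 0.412  0.367 -0.041] M [-0.109  0.182  0.125] gap 0.0137
70 t9.43 [ 0.458 -0.364  0.16 ] yaw 55.0 F [ 0.369 -1.158 -0.729] M [-0.141  0.132  0.123] gap 0.0134
```

Run:
```python
from h import *
for z in(.168,.18,.20):
    manip.servo_line(np.array([*PC,z]),vel=.05); st(z)
    if np.linalg.norm(manip.current_force())>25: print("stop"); break
else:
    manip.servo_line(np.array([*PC,.25]),vel=.12); st("up")
snap("scene","s2"); c,im=snap("top","t2"); cv2.imwrite("pics/tubcrop.png",cv2.resize(im[130:290,90:310,::-1],None,fx=3,fy=3))
```

```text
0.168 t9.73 [ 0.458 -0.365  0.168] yaw 55.2 F [-0.822 -0.061 -2.613] M [-0.093  0.14  -0.003] gap 0.0135
0.18 t10.12 [ 0.458 -0.364  0.18 ] yaw 55.3 F [-1.646  1.117 -2.712] M [0.161 0.387 0.008] gap 0.0133
0.2 t10.68 [ 0.459 -0.365  0.2  ] yaw 55.3 F [ 0.417  0.942 -2.88 ] M [-0.113  0.162 -0.098] gap 0.0132
up t11.24 [ 0.458 -0.364  0.25 ] yaw 55.3 F [ 0.16   0.033 -2.505] M [-0.08  0.09 -0.03] gap 0.0138
```

View pics/tubcrop.png

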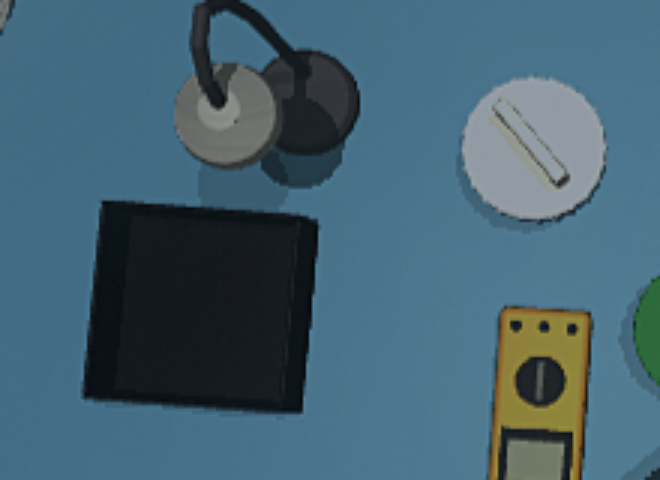

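Run:
```python
from h import *
c=viewer.get_calibration("top")
f=lambda l,z: cast(c,np.array(l)/3+[90-.33,130-.33],z)[:,:2]
tl,bl=f([(105,202),(83,397)],.07); 
for z in(0,.07):
    tr,br=f([(318,218),(302,412)],z); print(z,"widths",np.linalg.norm(tl-tr),np.linalg.norm(bl-br),np.linalg.norm(tl-bl),np.linalg.norm(tr-br),"ctr",(tl+bl+tr+br)/4, ang([bl,tl]),ang([br,tr]),ang([tr,tl]))
fl=f([(128,215),(300,228),(287,400),(114,390)],.005); print("floor",fl.tolist(),fl.mean(0),np.linalg.norm(fl[0]-fl[1]),np.linalg.norm(fl[1]-fl[2]))
print("head",f([(228,115)],.231))
```

```text
0 widths 0.17513975014647548 0.17863088438532654 0.17636151319625806 0.18489571746768174 ctr [0.478 0.325] -3.9004638880195754 -2.7287276769976394 89.4429898981691
0.07 widths 0.1918526997944826 0.1954551923542092 0.17636151319625806 0.17554967648532327 ctr [0.476 0.316] -3.9004638880195754 -2.7287276769976425 86.86368068522594
floor [[0.5659520643705115, 0.4096361957588448], [0.5569607145461728, 0.24736168808560838], [0.3938633096545663, 0.25390508749854823], [0.40031326870772, 0.41576527543420627]] [0.479 0.332] 0.16252341435084022 0.16322861133469796
head [[0.619 0.252]]
```

Run:
```python
from h import *
T=np.array([.473,.328,.25]); o=down(np.radians(150))
# intermediate keeps tool x away from lamp early
manip.servo_line(np.array([.458,-.05,.25]),down(np.radians(100)),vel=.2); st("mid")
manip.servo_line(T,o,vel=.2); st("over")
T[2]=.13; manip.servo_line(T,vel=.12); st("rim")
T[2]=.088; manip.servo_line(T,vel=.06); st("low")
for z in np.arange(.086,.075,-.002):
    T[2]=z; manip.servo_line(T,vel=.02); F=manip.current_force()[2]; print(round(z,4),F)
    if F>1: break
st("set")
c,im=snap("top","t3"); cv2.imwrite("pics/tub3.png",cv2.resize(im[130:290,90:310,::-1],None,fx=3,fy=3))
```

```text
mid t13.07 [ 0.458 -0.051  0.25 ] yaw 99.9 F [-0.131 -0.164 -2.768] M [-0.144  0.046  0.006] gap 0.0132
over t15.11 [0.473 0.327 0.25 ] yaw 149.9 F [-0.305  0.098 -2.901] M [-0.065  0.016  0.003] gap 0.0138
rim t16.26 [0.474 0.328 0.131] yaw 150.0 F [ 0.232  0.465 -1.672] M [-0.056 -0.004  0.001] gap 0.0132
low t17.11 [0.473 0.328 0.088] yaw 150.0 F [ 0.104  1.524 -2.982] M [-0.079 -0.004  0.045] gap 0.0138
0.086 -2.3842779991300684
0.084 -2.5461315412893466
0.082 -3.3500021175270125
0.08 -3.4059539358122466
0.078 7.527183041359978
set t18.36 [0.473 0.328 0.079] yaw 150.0 F [-1.857 -1.332  7.527] M [-0.445  0.575 -0.01 ] gap 0.0137
```

View pics/tub3.png

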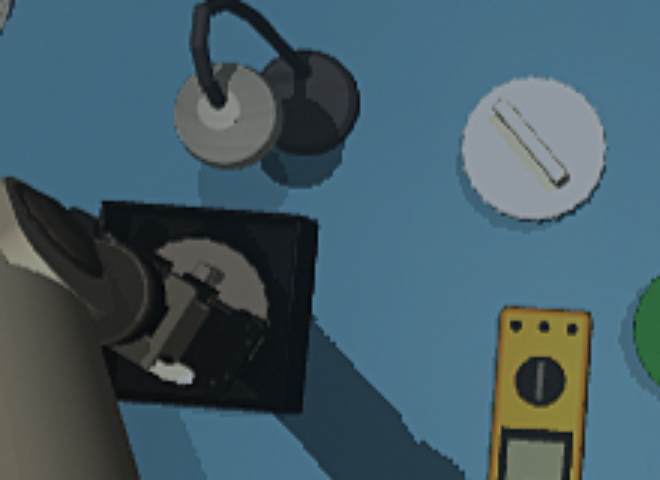

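Run:
```python
from h import *
effector.open_jaws(); st("open")
T=np.array([.473,.328,.12]); manip.servo_line(T,vel=.1); T[2]=.3; manip.servo_line(T,vel=.3)
manip.servo_line(np.array([.46,.1,.3]),down(np.radians(95)),vel=.3)
manip.servo_line(np.array([.62,.02,.21]),down(np.radians(42)),vel=.25); manip.sleep(.2); st("view")
c,im=snap("wrist","w4"); np.save("w4.npy",[c],allow_pickle=True); _,t=snap("top","t4")
a=im[...,::-1]; b=cv2.resize(t[180:290,100:230,::-1],(320,271)); a=a.copy(); a[-271:,:320]=b  # robot tool hides bottom of wrist view
cv2.imwrite("pics/v4.png",a); print(proj(c,[[.626,.022,.057]]))
```

```text
open t19.71 [0.473 0.328 0.078] yaw 150.0 F [ 0.948  0.832 -0.543] M [-0.046  0.049  0.027] gap 0.0920
view t23.41 [0.62  0.021 0.211] yaw 42.1 F [ 0.114 -0.724  0.232] M [-0.062  0.132  0.032] gap 0.0916
[[321.194 217.445]]
```

View pics/v4.png

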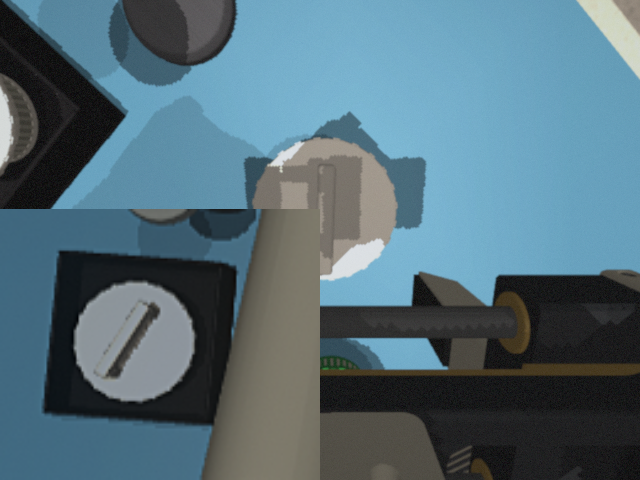

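Run:
```python
from h import *
im=cv2.imread("pics/w4.png"); c=np.load("w4.npy",allow_pickle=True)[0]
hsv=cv2.cvtColor(im,cv2.COLOR_BGR2HSV); blue=cv2.inRange(hsv,(95,70,30),(115,255,255))
p=[]
for a in np.radians(np.arange(200,345,8)):
    for r in range(50,95):
        u,v=327+r*np.cos(a),208+r*np.sin(a)
        if blue[int(v),int(u)]: p.append((u,v)); break
P=cast(c,p,.057); print(circ(P),len(p))
g=cv2.cvtColor(im,cv2.COLOR_BGR2GRAY)
for y in(172,190,210,230,250,265): print(y,g[y,310:348].tolist())
for x in(323,327,331): print(x,g[155:172,x].tolist(),g[262:285,x].tolist())
```

```text
(array([0.632, 0.023]), np.float64(0.06617284525851667)) 19
172 [117, 117, 117, 113, 117, 117, 116, 109, 110, 122, 136, 141, 131, 118, 116, 115, 117, 118, 114, 117, 116, 112, 116, 110, 109, 101, 113, 116, 116, 117, 117, 118, 117, 119, 118, 116, 117, 115]
190 [118, 117, 116, 116, 115, 116, 115, 106, 101, 107, 113, 114, 115, 118, 115, 117, 117, 117, 115, 114, 115, 117, 110, 107, 105, 108, 115, 115, 116, 115, 116, 117, 117, 116, 114, 114, 115, 116]
210 [114, 111, 117, 113, 115, 114, 110, 114, 125, 136, 145, 149, 138, 125, 115, 117, 115, 117, 116, 113, 113, 115, 108, 102, 107, 112, 116, 116, 114, 112, 115, 115, 117, 115, 114, 116, 116, 115]
230 [115, 114, 113, 115, 113, 116, 111, 117, 132, 142, 148, 140, 128, 116, 115, 114, 117, 112, 115, 114, 112, 110, 106, 105, 109, 114, 114, 114, 115, 115, 114, 115, 113, 112, 115, 113, 114, 114]
250 [112, 114, 114, 114, 114, 110, 106, 107, 111, 115, 116, 115, 115, 116, 113, 116, 116, 114, 116, 118, 112, 106, 111, 132, 148, 150, 151, 150, 150, 150, 151, 152, 152, 152, 150, 150, 150, 157]
265 [150, 152, 149, 148, 149, 129, 120, 129, 141, 147, 146, 147, 147, 149, 149, 150, 149, 149, 150, 147, 141, 133, 138, 178, 211, 221, 223, 223, 223, 222, 223, 223, 224, 221, 224, 223, 223, 222]
323 [155, 157, 154, 151, 141, 125, 117, 115, 109, 100, 108, 117, 126, 122, 118, 115, 117] [148, 149, 150, 149, 150, 147, 150, 148, 147, 148, 146, 145, 161, 205, 221, 224, 221, 206, 180, 164, 163, 163, 162]
327 [152, 154, 152, 151, 130, 118, 115, 116, 111, 102, 101, 108, 113, 115, 116, 116, 117] [147, 149, 150, 149, 150, 150, 150, 151, 148, 147, 146, 147, 167, 209, 220, 221, 220, 198, 168, 164, 162, 161, 163]
331 [136, 122, 116, 115, 117, 118, 117, 116, 113, 102, 101, 109, 113, 114, 114, 116, 116] [136, 128, 127, 133, 134, 136, 139, 133, 135, 145, 165, 186, 215, 222, 223, 222, 220, 219, 199, 170, 165, 163, 164]
```

```bash
python3 -c "
import cv2;im=cv2.imread('pics/w4.png');cv2.imwrite('pics/w4c.png',cv2.resize(im[130:290,240:410],None,fx=3.5,fy=3.5,interpolation=0))"
```

```text
(no output)
```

View pics/w4c.png

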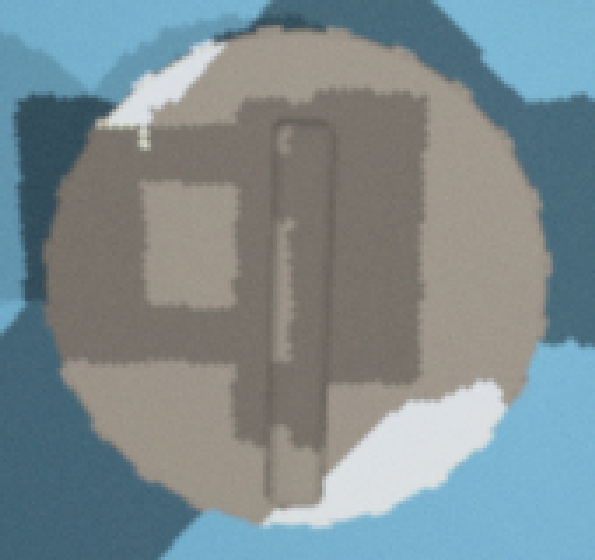

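Run:
```python
from h import *
c=np.load("w4.npy",allow_pickle=True)[0]
h=cast(c,[(324.3,274),(326.7,165)],.1); a=ang(h); m=h.mean(0); print(m,a,np.linalg.norm(h[1]-h[0]))
q=np.array([.631,.023])if abs(m[0]-.632)<.004 else m[:2]
q=(m[:2]+[.632,.023])/2; print(q)
o=down(np.radians(a))
manip.servo_line(np.array([*q,.16]),o,vel=.12); manip.servo_line(np.array([*q,.0765]),vel=.1); st("down")
effector.close(f_grip=60); st("closed")
manip.servo_line(np.array([*q,.10]),vel=.06); st("lift")
```

```text
[0.632 0.023 0.1  ] 41.123415724793425 0.08837173550753685
[0.632 0.023]
down t25.07 [0.633 0.023 0.077] yaw 41.1 F [-0.233  0.296 -0.388] M [-0.138  0.13   0.046] gap 0.0916
closed t26.27 [0.632 0.023 0.076] yaw 41.1 F [-0.188  0.397 -0.937] M [0.003 0.241 0.047] gap 0.0141
lift t26.81 [0.632 0.023 0.101] yaw 41.1 F [ 0.213 -0.124 -3.159] M [-0.125  0.127 -0.036] gap 0.0135
```

Run:
```python
from h import *
q=manip.current_tool_pos(); q[2]=.255; manip.servo_line(q,vel=.15)
manip.servo_line(np.array([*PC,.255]),down(np.radians(EY+70)),vel=.2); st("over")
manip.servo_line(np.array([*PC,.20]),vel=.1); st("lo")
for z in np.arange(.196,.161,-.004):
    manip.servo_line(np.array([*PC,z]),vel=.04); F=manip.current_force(); print(round(z,4),F,manip.current_wrist_torque())
    if F[2]>8 or np.hypot(F[0],F[1])>10: print("stop"); break
st("end")
```

```text
over t30.27 [ 0.459 -0.364  0.255] yaw 55.4 F [-0.257  0.618 -1.772] M [-0.113  0.048 -0.02 ] gap 0.0133
lo t30.97 [ 0.459 -0.365  0.2  ] yaw 55.3 F [-0.081 -0.9   -2.133] M [-0.126  0.121 -0.052] gap 0.0135
0.196 [ 0.001 -1.012 -3.009] [-0.119  0.101  0.01 ]
0.192 [-0.309  0.8   -1.951] [-0.115  0.103  0.005]
0.188 [-0.588 -0.715 -3.388] [-0.094  0.038  0.029]
0.184 [-0.21  -0.671 -1.974] [-0.12   0.095  0.047]
0.18 [ 0.232 -0.057 -2.202] [-0.084  0.12  -0.015]
0.176 [ 0.676  0.13  -3.004] [-0.072  0.121  0.024]
0.172 [-0.449  0.177 -2.494] [-0.104  0.048 -0.002]
0.168 [-0.705 -0.417 -3.234] [-0.094  0.155  0.074]
0.164 [ 0.8    0.418 -2.632] [-0.051  0.076 -0.011]
end t33.22 [ 0.458 -0.364  0.164] yaw 55.3 F [ 0.8    0.418 -2.632] M [-0.051  0.076 -0.011] gap 0.0135
```

Run:
```python
from h import *
manip.servo_line(np.array([*PC,.1615]),vel=.03); st("seat")
for r in (64,58,50,42,34,26,18,12,8,5,3,1,0,-1,-2,-3):
    z=.159+.0025*np.clip((r-14)/44,0,1)
    manip.servo_line(np.array([*PC,z]),down(np.radians(EY+r))); st(r)
    F=manip.current_force(); M=manip.current_wrist_torque()
    if np.linalg.norm(F)>35 or (r<5 and abs(M[2])>1.3): print("stop"); break
```

```text
seat t33.47 [ 0.459 -0.365  0.162] yaw 55.3 F [-0.215  0.61   1.139] M [-0.097  0.072  0.002] gap 0.0132
64 t33.73 [ 0.459 -0.365  0.162] yaw 49.4 F [-0.635 -0.578  0.603] M [-0.195 -0.057 -0.039] gap 0.0137
58 t33.98 [ 0.459 -0.365  0.162] yaw 43.5 F [-0.043 -0.39   0.473] M [-0.285 -0.163 -0.042] gap 0.0136
50 t34.27 [ 0.458 -0.365  0.161] yaw 35.6 F [ 0.918 -0.294  1.679] M [-0.267 -0.103 -0.083] gap 0.0136
42 t34.57 [ 0.458 -0.365  0.161] yaw 27.6 F [0.672 0.539 2.179] M [-0.219 -0.082 -0.057] gap 0.0135
34 t34.86 [ 0.458 -0.365  0.16 ] yaw 19.6 F [-0.378  0.031  4.374] M [-0.234 -0.027 -0.198] gap 0.0134
26 t35.15 [ 0.458 -0.365  0.16 ] yaw 11.6 F [-0.995  0.701  4.232] M [-0.222  0.066 -0.23 ] gap 0.0132
18 t35.44 [ 0.458 -0.365  0.159] yaw 3.6 F [-0.902 -0.054  4.11 ] M [-0.265  0.5   -0.157] gap 0.0136
12 t35.70 [ 0.457 -0.364  0.159] yaw -2.5 F [-2.046 -0.102  1.708] M [-0.205  0.673 -0.236] gap 0.0139
8 t35.95 [ 0.458 -0.364  0.159] yaw -6.5 F [-2.619 -0.462  0.894] M [-0.175  0.635  0.075] gap 0.0132
5 t36.20 [ 0.458 -0.364  0.159] yaw -9.5 F [-2.149  0.16  -1.438] M [-0.182  0.55   0.149] gap 0.0136
3 t36.45 [ 0.458 -0.364  0.159] yaw -11.6 F [-0.93   0.27  -2.053] M [-0.285  0.455  0.285] gap 0.0134
1 t36.70 [ 0.458 -0.364  0.159] yaw -13.6 F [-0.209  0.72  -3.806] M [-0.173  0.454  0.338] gap 0.0135
0 t36.95 [ 0.458 -0.364  0.159] yaw -14.7 F [-2.512  1.345 -3.36 ] M [0.081 0.787 0.704] gap 0.0135
-1 t37.20 [ 0.457 -0.364  0.159] yaw -15.8 F [-4.201  2.059 -1.313] M [0.275 1.155 0.83 ] gap 0.0137
-2 t37.45 [ 0.457 -0.364  0.159] yaw -16.7 F [-5.363  2.888 -0.488] M [0.444 1.506 0.951] gap 0.0136
-3 t37.70 [ 0.457 -0.364  0.159] yaw -17.7 F [-5.938  2.649 -0.765] M [0.52  1.55  1.192] gap 0.0137
```

Run:
```python
from h import *
manip.servo_line(np.array([*PC,.159]),down(np.radians(EY-1))); st("relax")
effector.open_jaws(); st("open")
manip.servo_line(np.array([*PC,.285]),vel=.15); manip.sleep(.2); st("up")
c,im=snap("wrist","w5"); np.save("w5.npy",[c],allow_pickle=True); 
cv2.imwrite("pics/w5c.png",cv2.resize(im[120:310,220:430,::-1],None,fx=3,fy=3,interpolation=0))
```

```text
relax t37.95 [ 0.457 -0.364  0.159] yaw -15.8 F [-5.419  3.602 -0.811] M [0.431 1.39  0.495] gap 0.0134
open t39.25 [ 0.458 -0.365  0.159] yaw -15.7 F [-0.058  0.211  1.072] M [-0.021  0.182  0.027] gap 0.0918
up t40.44 [ 0.458 -0.364  0.284] yaw -15.7 F [-0.032  0.567  0.25 ] M [-0.045  0.168  0.036] gap 0.0917
```

View pics/w5c.png

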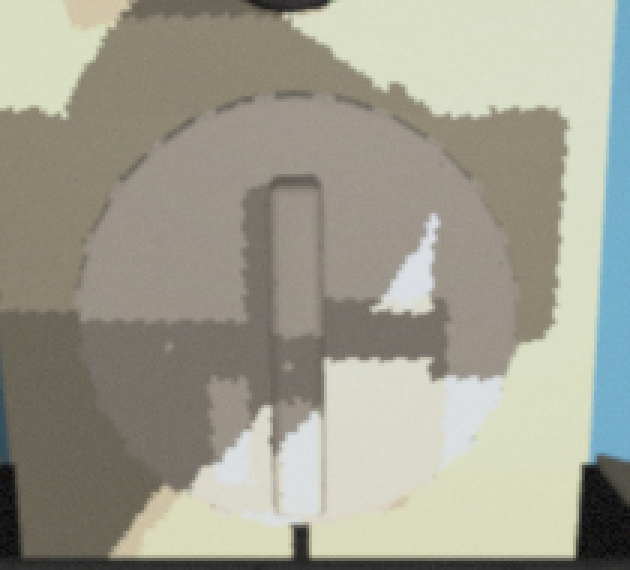

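Run:
```python
from h import *
c=np.load("w5.npy",allow_pickle=True)[0]
h=cast(c,np.array([(298.5,514),(297.2,178)])/3+[220,120],.1825); print(h.mean(0),"rel yaw",ang(h)-EY,np.linalg.norm(h[1]-h[0]))
d=cast(c,np.array([(77,300),(518,300),(297,92),(135,165),(465,165),(130,450),(470,440)])/3+[220,120],.1395); print(circ(d))
im=cv2.imread("pics/w5.png"); blue=cv2.inRange(cv2.cvtColor(im,cv2.COLOR_BGR2HSV),(90,60,60),(115,255,255))
for lo in(0,405):
    e=[]
    for y in range(80,265,5):
        xs=np.where(blue[y,lo:lo+235])[0]
        if len(xs): e.append((xs.max()+.5,y) if lo==0 else (lo+xs.min()-.5,y))
    p=cast(c,e,.105)[:,:2]; vx,vy,_,_=cv2.fitLine(p.astype(np.float32),cv2.DIST_HUBER,0,.001,.001).ravel(); print("edge",np.degrees(np.arctan(vy/vx)))
```

```text
[ 0.458 -0.366  0.182] rel yaw -0.7820589905838986 0.08988535386727442
(array([ 0.457, -0.366]), np.float64(0.0659268089670928))
edge -14.582943
edge -14.69035
```

```bash
python3 -c "
from h import *
print(manip.hand_in(), manip.current_clock())"
```

```text
the job is handed in; nothing more can be done
the job is handed in; nothing more can be done
```

The spent cartridge stands upright in the black tub and the new one is locked fully home in the port, within 1° of the stop by camera; I handed the job in at about 40 s, with the robot clear and the lamp, bottle and multimeter left alone.

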